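# Rack the coloured hand weights after a workout

## Task

Tidy up after the workout: lay the green, the blue and the yellow hand weight each in the cradle of its own colour, lengthwise, with both heads down in the seats. Set them down rather than dropping them, and leave the black weight, the red collar and the timer where they are.

Things in the scene. Friction and masses are not known exactly. Their poses are not given: they have to be found in the camera images.
- green_weight_center (a point): green hand weight (small dumbbell), loose, lying on the table, 140 mm long: two hexagonal heads 42 mm across the flats (= its height; 48 mm over the corners) and 31 mm long, joined by a round green handle of 26 mm diameter with 78 mm free between the heads. The point is the middle of the handle, 21 mm above its underside; x runs along the handle (ends alike), z up. About 0.35 kg.
- blue_weight_center (a point): blue hand weight (small dumbbell), loose, lying on the table, 144 mm long: two hexagonal heads 46 mm across the flats (= its height; 53 mm over the corners) and 33 mm long, joined by a round blue handle of 26 mm diameter with 78 mm free between the heads. The point is the middle of the handle, 23 mm above its underside; x runs along the handle (ends alike), z up. About 0.45 kg.
- yellow_weight_center (a point): yellow hand weight (small dumbbell), loose, lying on the table, 148 mm long: two hexagonal heads 50 mm across the flats (= its height; 58 mm over the corners) and 34 mm long, joined by a round yellow handle of 26 mm diameter with 80 mm free between the heads. The point is the middle of the handle, 25 mm above its underside; x runs along the handle (ends alike), z up. About 0.6 kg.
- green_cradle: green cradle, fixed; grey base 172 x 62 x 4 mm. Origin: middle of its underside; x along its length (ends alike), z up. Seats for the heads, 12 mm above the table, 36 to 82 mm either side of the middle along x; lips round them rise to 24 mm (54 mm free between side lips, 164 between ends). No lips beside the handle. A seated weight is centred over it, 12 mm higher than on the table.
- blue_cradle: blue cradle, fixed; grey base 172 x 62 x 4 mm. Origin: middle of its underside; x along its length (ends alike), z up. Seats for the heads, 12 mm above the table, 36 to 82 mm either side of the middle along x; lips round them rise to 24 mm (54 mm free between side lips, 164 between ends). No lips beside the handle. A seated weight is centred over it, 12 mm higher than on the table.
- yellow_cradle: yellow cradle, fixed; grey base 172 x 62 x 4 mm. Origin: middle of its underside; x along its length (ends alike), z up. Seats for the heads, 12 mm above the table, 36 to 82 mm either side of the middle along x; lips round them rise to 24 mm (54 mm free between side lips, 164 between ends). No lips beside the handle. A seated weight is centred over it, 12 mm higher than on the table.
- black_weight_center (a point): black hand weight (small dumbbell), loose, lying on the table, 144 mm long: two hexagonal heads 46 mm across the flats (= its height; 53 mm over the corners) and 33 mm long, joined by a round bare-metal handle of 26 mm diameter with 78 mm free between the heads. The point is the middle of the handle, 23 mm above its underside; x runs along the handle (ends alike), z up. It has no cradle and stays where it is.
- collar: barbell collar, a loose red plastic ring lying flat, 72 mm outer and 50 mm inner diameter, 25 mm high; origin at the centre of its underside. It stays where it is.
- timer: small white workout timer with a black display, loose, lying flat, 50 x 75 x 22 mm (x, y, z); origin at the centre of its underside. It stays where it is.
There are look-alikes about, which are no part of the job. What is shaped like the part that bears blue_weight_center but orange or pink is not meant. What is shaped like the part that bears green_weight_center but orange is not meant.

How it is judged (in metres and radians):
At the end, for the whole second after the job is handed in: The green, blue and yellow weights each lie in the cradle of the same colour: middle within 15 mm of the cradle's middle (seen from above), within 4 mm of the seated height, handle along the cradle to within 0.2 rad, at rest and let go (horizontal distance between green_weight_center and green_cradle below 0.015 m and z of green_weight_center in the frame of green_cradle between 0.029 and 0.037 m and angle between the x axis of green_weight_center and the x axis of green_cradle, either way round below 0.2 rad and linear speed of each of green_weight, blue_weight, yellow_weight below 0.02 m/s and angular speed of each of green_weight, blue_weight, yellow_weight below 0.2 rad/s and contact force between each of green_weight, blue_weight, yellow_weight and the fingers below 0.1 N and horizontal distance between blue_weight_center and blue_cradle below 0.015 m and z of blue_weight_center in the frame of blue_cradle between 0.031 and 0.039 m and angle between the x axis of blue_weight_center and the x axis of blue_cradle, either way round below 0.2 rad and horizontal distance between yellow_weight_center and yellow_cradle below 0.015 m and z of yellow_weight_center in the frame of yellow_cradle between 0.033 and 0.041 m and angle between the x axis of yellow_weight_center and the x axis of yellow_cradle, either way round below 0.2 rad); the robot touches nothing.
It fails at once if a weight is dropped from more than about 30 mm or thrown ((contact force between green_weight and the fingers below 0.05 N and linear speed of green_weight above 0.8 m/s) or (contact force between blue_weight and the fingers below 0.05 N and linear speed of blue_weight above 0.8 m/s) or (contact force between yellow_weight and the fingers below 0.05 N and linear speed of yellow_weight above 0.8 m/s)).
It fails at once if the black weight is moved by more than 20 mm (distance of black_weight_center from where it was at the start of the episode above 0.02 m).
It fails at once if the red collar is moved by more than 20 mm (distance of collar from where it was at the start of the episode above 0.02 m).
It fails at once if the timer is moved by more than 20 mm (distance of timer from where it was at the start of the episode above 0.02 m).
It also fails if it takes over 93 s, if anything falls off the work surface, if the arm or the gripper's body presses on something with over 40 N, if the wrist force passes 120 N, or if a joint passes its speed limit or range.

## Robot

A 6-joint arm with a two-finger parallel gripper is mounted at the origin on the work surface. World frame = base frame: x ahead of the robot, y to its left, z up, the work surface at z = 0. Lengths are in mm, angles in degrees, forces in N, time in s.
With the tool pointing down it reaches from about 425 to 950 mm from the base axis. Payload 14.7 kg.
Tool frame: the origin (TCP) lies midway between the tips of the shut fingers; the grasp point (between the pads) lies 19 mm behind it; z points along the fingers, y is the line along which they close (so a half turn about z gives the same grasp; the last joint's range is limited). The gripper opens to 85 mm and grips with 20 to 120 N. Pads are 22 mm wide; open, the fingers measure 114 mm over their backs; the gripper's body (76 mm by 85 mm) begins 54 mm behind the grasp point. The pads swing forward as they close: fully open they stand 13 mm farther back than shut.
Start: joints at [-73.889, 27.513, 91.461, -0, 61.026, -2.67], TCP at [209.29, -615.377, 193.097] pointing down, gripper open.
Joint ranges: [-157.49, 157.49], [-46.99, 117.5], [13.45, 153.17], [-89.5, 269.5], [5.16, 153.95], [-167.48, 167.48]. Speed limits (degrees/s): [108.29, 108.29, 136.94, 172.46, 172.46, 172.46].

## Interface

Orientations are given as [roll, pitch, yaw] about the fixed x, y, z axes, in that order (R = Rz(yaw) Ry(pitch) Rx(roll)).
In Python, from rig import manip, gripper_to, eyes, order, trace gives the robot as it stands. Calls block until the motion is done:
- manip.movep(position, orientation): joint-space move of the TCP to a pose.
- manip.movel(position, frame=None, speed=150): straight line of the TCP; frame=None keeps the orientation; speed is the mean speed in mm/s.
- manip.set_joints(angles): joint-space move.
- gripper_to(opening): opening from 0.0 (shut) to 1.0 (fully open); the grip force is fixed at half the most; returns when the fingers have stopped.
- manip.pause(seconds).
- manip.inverse_kinematics(position, orientation): joint angles nearest the present ones, or None.
- manip.read_state(): the state.
- eyes.grab_frame(name): name is "scene" or "top" or "wrist"; returns a dict with "image" (384x512x3 uint8, red, green, blue), "K" (3x3 intrinsics, pixels), "xyz" and "rotation" of the camera in the world. Camera axes: x right, y down, z forward; pixel columns grow to the right and rows downward; lengths in mm; the calibration is good to about 2 mm. A picture is of the moment at which its call begins. There is no depth.
A pose or a line that the arm cannot do raises manip.IKError and nothing moves.
- order.sign_off(): hands the job in; it is judged then, once.
Trained networks look in a picture, given as the dict that the camera call returned (one of the last four; its "shot" number tells which), for a name from the list of things; names that differ only in an ending like _2 or _b are one class to them, and where a whole thing is asked for, a point or a joint stands for the part that bears it (a point fixed in the world has none). Each returns a list of dicts, best first, with "confidence" (0 to 1); they miss things now and then, are a little off and sometimes report something else, mostly with a low value. They report only what shows in the picture. A call takes as long as a camera call. They do not tell look-alikes from the thing itself.
- trace(picture, label): "region" (384x512 bool, what is visible of it) and "position" ([column, row] in pixels, amid what is visible of it).
The state is a dict: "time": time; "joints": joint angles; "qvel": joint speeds; "tau": joint torques, N m; "ee_pos": TCP position; "tool_rot": TCP orientation; "contact_force": force on the tool from outside, world axes, zero at the start; "moment": the same for the moment, N m; "opening": opening from 0.0 (shut) to 1.0 (fully open); "grip_force": force on a finger pad.
Only numpy, scipy, OpenCV 4.12 (cv2) and the standard library are available. Lean on these libraries where they do the work, as an engineer would, in place of code of your own. Each camera call takes 0.05 s, during which the arm holds its last target. There are 200 camera calls.

## Working session

There is one attempt and no reset: what is moved stays moved. The work goes in short steps, each a Python script; the robot and the scene stay as the last script left them, time stands still between calls to the robot, and variables do not carry over. Pictures are saved under pics/ and viewed, at most 16 in all, crops included, and the job is handed in when it is done.

```bash
mkdir -p pics; ls
python3 - <<'E'
from rig import manip, gripper_to, eyes, order, trace
import cv2,numpy as np
for n in ("top","scene"):
    f=eyes.grab_frame(n); print(n,f["K"],f["xyz"],f["rotation"])
    cv2.imwrite(f"pics/{n}0.png",cv2.resize(f["image"][:,:,::-1],(800,600),interpolation=cv2.INTER_CUBIC))
print(manip.read_state())
E
```

```text
pics
top [[403.39626951   0.         249.9886422 ]
 [  0.         403.39626951 192.21045983]
 [  0.           0.           1.        ]] [ 288.38039773  -95.10624472 1576.34444476] [-1.74503317e+02  1.14629225e-01 -8.98229509e+01]
scene [[457.21055519   0.         248.10891413]
 [  0.         457.21055519 197.09086492]
 [  0.           0.           1.        ]] [1328.37225308   -4.37948664 1256.27933421] [-143.59922409    0.50965665   95.22545404]
{'time': 0.1, 'joints': array([-7.38899061e+01,  2.75448147e+01,  9.14885713e+01,  2.14096565e-03,
        6.10274981e+01, -2.67004833e+00]), 'qvel': array([ 0.05167954, -0.04798974, -0.07939722,  0.04559994,  0.06310035,
        0.04270767]), 'tau': array([ 1.74366931e-03, -9.52254868e+01, -4.31038427e+01,  1.56011242e-04,
        5.38766166e-03, -1.01654709e-04]), 'ee_pos': array([ 209.18069667, -615.00081268,  192.56319578]), 'tool_rot': array([-1.79939269e+02, -4.70613053e-03,  1.87791016e+01]), 'contact_force': array([0.42610404, 0.36399725, 0.31838913]), 'moment': array([ 0.05319131, -0.00821952, -0.03634746]), 'grip_force': 0.0, 'opening': 0.9971592026669838}
```

View pics/top0.png

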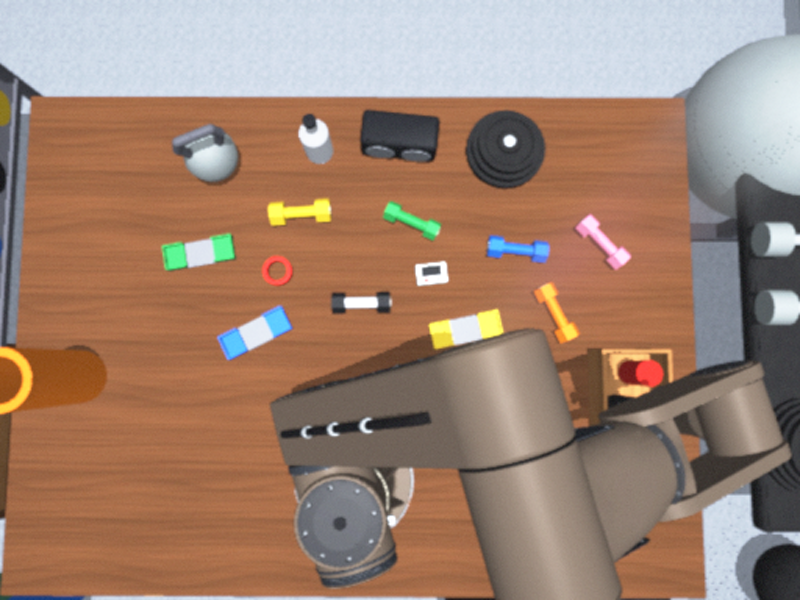

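View pics/scene0.png

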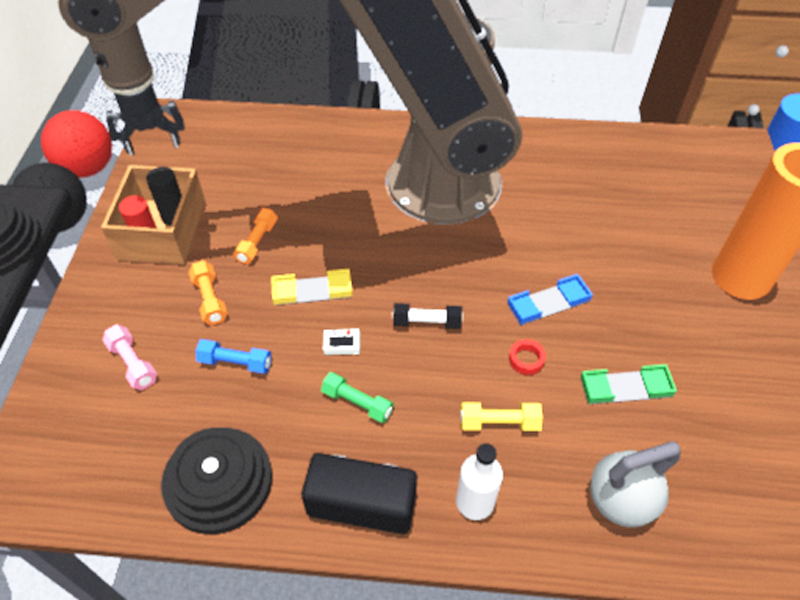

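Top view (800x600 px): the weights are green at (412,220), blue at (518,249) and yellow at (300,212). The cradles are green at (198,252), blue at (255,333) and yellow at (466,329). The black weight is at (361,302), the collar at (277,270) and the timer at (432,273). The look-alikes are pink at (603,242) and orange at (556,312), plus a second orange one hidden from above that shows in the scene view at (256,236). The targets are the ones with true green, blue and yellow handles.

```bash
cat > h.py <<'E'
from rig import manip, gripper_to, eyes, order, trace
import cv2, numpy as np
from scipy.spatial.transform import Rotation as R
SEED={"green_weight_center":((412,220),(357,397)),"blue_weight_center":((518,249),(233,357)),"yellow_weight_center":((300,212),(502,417)),
"green_cradle":((198,252),(628,384)),"blue_cradle":((255,333),(550,299)),"yellow_cradle":((466,329),(312,288)),
"black_weight_center":((361,302),(428,317)),"collar":((277,270),(527,357)),"timer":((432,273),(341,342))}
def rot(f):
    r=np.array(f["rotation"]); return r if r.shape==(3,3) else R.from_euler("xyz",r,degrees=True).as_matrix()
def rays(f,px):
    px=np.atleast_2d(px).astype(float); d=np.c_[px,np.ones(len(px))]@np.linalg.inv(f["K"]).T@rot(f).T
    return np.array(f["xyz"]),d/np.linalg.norm(d,axis=1,keepdims=True)
def toplane(f,px,z):
    o,d=rays(f,px); return o+d*((z-o[2])/d[:,2])[:,None]
def project(f,p):
    q=(np.atleast_2d(p)-f["xyz"])@rot(f); q=q@np.array(f["K"]).T; return q[:,:2]/q[:,2:]
def tri(obs):
    A=0;b=0;L=[]
    for f,px in obs:
        o,d=rays(f,px); M=np.eye(3)-np.outer(d[0],d[0]); A=A+M; b=b+M@o; L.append((o,M))
    p=np.linalg.solve(A,b); return p,max(np.linalg.norm(M@(p-o)) for o,M in L)
def find(f,label,px):
    c=[t for t in trace(f,label) if np.hypot(*(np.array(t["position"])-px))<25]
    if not c: return None
    m=c[0]["region"].astype(np.uint8); r=cv2.minAreaRect(cv2.findNonZero(m))
    b=cv2.boxPoints(r); e=[(b[i]+b[(i+1)%4])/2 for i in range(4)]
    if np.linalg.norm(e[0]-e[2])<np.linalg.norm(e[1]-e[3]): e=e[1:]+e[:1]
    return np.array(r[0]),np.array([e[0],e[2]]),c[0]["confidence"]
E
python3 - <<'E'
from h import *
T=eyes.grab_frame("top");S=eyes.grab_frame("scene")
for n,(a,b) in SEED.items():
    u=find(T,n,np.array(a)*.64);v=find(S,n,np.array(b)*.64)
    if u is None or v is None: print(n,"missing",u is None,v is None);continue
    p,e=tri([(T,u[0]),(S,v[0])])
    s=[]
    for f,w in((T,u),(S,v)):
        q=toplane(f,w[1],p[2]); d=q[1]-q[0]; s+= [np.degrees(np.arctan2(d[1],d[0]))%180,np.linalg.norm(d)]
    print(n,p.round(1),"err",e.round(1),"yaw/len top,scene",np.round(s,1),u[2],v[2])
im=T["image"][110:225,95:400,::-1]; cv2.imwrite("pics/crop.png",cv2.resize(im,(800,302),interpolation=cv2.INTER_CUBIC))
E
```

```text
green_weight_center [ 641.4 -141.1   12.7] err 1.9 yaw/len top,scene [ 65.  147.3  65.8 154.4] 0.83 0.65
blue_weight_center [ 568.8 -404.2   17.1] err 2.2 yaw/len top,scene [ 83.7 152.2  82.  156.8] 0.73 0.96
yellow_weight_center [662.9 141.7  21. ] err 1.1 yaw/len top,scene [ 94.2 150.4  95.  153.5] 0.96 0.8
green_cradle missing False True
blue_cradle [357.3 250.3   3.3] err 0.8 yaw/len top,scene [117.  179.9 117.2 189.6] 0.81 0.86
yellow_cradle [ 368.6 -274.4    6.2] err 0.0 yaw/len top,scene [102.2 175.7 102.1 170.8] 0.57 0.68
black_weight_center [432.8 -13.2  20. ] err 0.9 yaw/len top,scene [ 90.2 147.3  92.8 144.1] 0.53 0.74
collar [512.5 197.6   5.8] err 2.0 yaw/len top,scene [90.2 70.8 94.9 74.1] 0.52 0.79
timer [ 509.  -189.6    9.4] err 1.7 yaw/len top,scene [90.2 74.4 94.9 75.4] 0.47 0.53
```

View pics/crop.png

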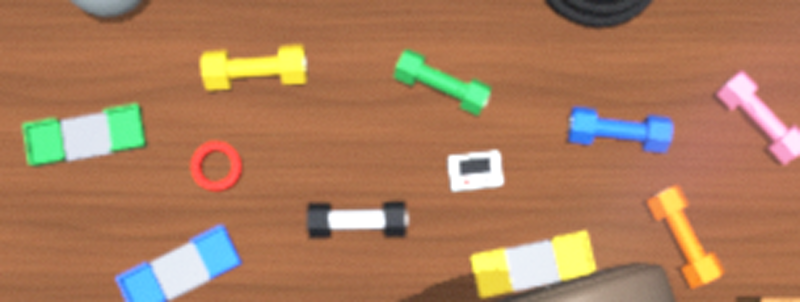

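The crop confirms the targets: the true-green, blue and yellow handles, with pink and orange excluded. Next I'll look from close by.

```bash
cat >> h.py <<'E'
def go(p,yaw): manip.movep(list(map(float,p)),[180,0,float(yaw)])
def look(label,p0,zs,n=None):
    """wrist view now: centre of the thing's outline on plane zs, yaw, length"""
    f=eyes.grab_frame("wrist"); 
    if n: cv2.imwrite(f"pics/{n}.png",f["image"][:,:,::-1])
    px=project(f,p0)[0]; w=find(f,label,px)
    if w is None: print(label,"not seen near",px); return f,None
    q=toplane(f,w[1],zs); d=q[1]-q[0]
    c=toplane(f,w[0],zs)[0]
    print(label,c.round(1),"yaw",round(np.degrees(np.arctan2(d[1],d[0]))%180,1),"len",round(np.linalg.norm(d),1),"px",w[0].round(),w[2]); return f,w
E
python3 - <<'E'
from h import *
go([568,-404,230],84)
s=manip.read_state();print(s["time"])
p=[568.8,-404.2,17.1]
f,w=look("blue_weight_center",p,23,"w1"); print(f["xyz"],rot(f).round(2).tolist())
manip.movel([528,-404,230]); g,v=look("blue_weight_center",p,23)
if w and v: print(tri([(f,w[0]),(g,v[0])]))
print(manip.read_state()["time"])
E
```

```text
2.6417
blue_weight_center [ 571.8 -406.2   23. ] yaw 84.1 len 155.9 px [254. 162.] 0.81
[ 575.7617283  -328.69517794  410.53654368] [[0.99, -0.1, -0.03], [-0.11, -0.95, -0.3], [-0.0, 0.3, -0.95]]
blue_weight_center [ 571.2 -405.3   23. ] yaw 83.3 len 154.6 px [282. 159.] 0.94
(array([ 571.72661174, -406.95261436,   17.09152466]), np.float64(0.4238880475714245))
3.2583
```

View pics/w1.png

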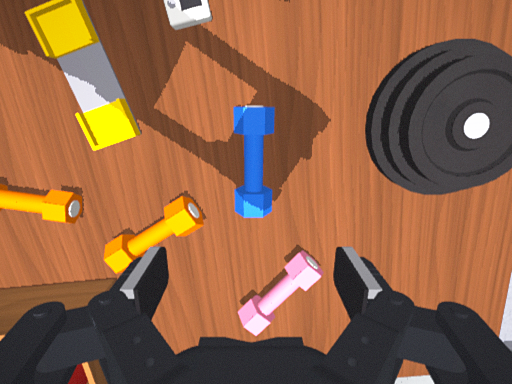

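The wrist view shows the blue weight at (254,162), upright in the image, with the yellow cradle at upper left (82,75). Pink and orange are nearby but clear. The outline includes side faces, so I'll fit the projected solid to the outlines from two views, with height free.

```bash
cat >> h.py <<'E'
from scipy.optimize import least_squares
DIM={"green":(140,42,48),"blue":(144,46,53),"yellow":(148,50,58),"black":(144,46,53)}
def solid(label):
    c=label.split("_")[0]
    if label.endswith("cradle"):
        return np.array([[x,y,z] for x in(-86,86) for y in(-31,31) for z in(0,4)]+[[x,y,24] for x in(-84,84) for y in(-29,29)],float)
    L,h,D=DIM[c]; return np.array([[x,y,z] for x in(-L/2,L/2) for y,z in((-D/2,h/2),(D/2,h/2),(-D/4,0),(D/4,0),(-D/4,h),(D/4,h))])
def ends(pts):
    b=cv2.boxPoints(cv2.minAreaRect(cv2.convexHull(pts.astype(np.float32)))); e=[(b[i]+b[(i+1)%4])/2 for i in range(4)]
    k=0 if np.linalg.norm(e[0]-e[2])>np.linalg.norm(e[1]-e[3]) else 1
    return np.array([e[k],e[k+2]])
def measure(label,p0,yaw,spots,n=None):
    """fit pose (x,y,yaw,z of underside) to outlines from the wrist at TCP spots"""
    V=[]
    for i,s in enumerate(spots):
        if s is not None: go(s[:3],s[3])
        f=eyes.grab_frame("wrist")
        if n and i==0: cv2.imwrite(f"pics/{n}.png",f["image"][:,:,::-1])
        w=find(f,label,project(f,p0)[0])
        if w is None: print(label,"unseen",project(f,p0)[0])
        else: V.append((f,w[1]))
    P=solid(label)
    def res(q):
        r=[]
        for f,e in V:
            m=ends(project(f,P@R.from_euler("z",q[2],degrees=True).as_matrix().T+[q[0],q[1],q[3]]))
            if np.linalg.norm(m-e)>np.linalg.norm(m[::-1]-e): m=m[::-1]
            r.append((m-e).ravel())
        return np.r_[np.concatenate(r),q[3]/20]
    o=least_squares(res,[p0[0],p0[1],yaw,0],x_scale=[5,5,3,5],diff_step=1e-3)
    print(label,"x y yaw z0",o.x.round(1),"rms px",np.sqrt(np.mean(o.fun**2)).round(2),"t",round(manip.read_state()["time"],1)); return o.x
def S(p,yaw,dz=230):
    """two TCP spots from which the wrist camera sees p (camera leads by 76 mm along tool x, looks back)"""
    return [[p[0]-30,p[1],dz,yaw],[p[0]+30,p[1],dz,yaw]]
def pick(q,h,open_after=None):
    x,y,yaw=q[:3]; z=h/2-19+2
    go([x,y,140],yaw); manip.movel([x,y,z],speed=150); gripper_to(0.0)
    manip.movel([x,y,150],speed=200); s=manip.read_state()
    print("grip",round(s["opening"],3),s["grip_force"],"Fz",s["contact_force"].round(1),"t",round(s["time"],1))
def place(q,h):
    x,y,yaw=q[:3]; z=h/2-19+2+12
    go([x,y,150],yaw); manip.movel([x,y,z+25],speed=150); manip.movel([x,y,z+1],speed=40)
    s=manip.read_state(); print("down",s["ee_pos"].round(1),s["contact_force"].round(1))
    gripper_to(0.75); manip.movel([x,y,150],speed=200); print("t",round(manip.read_state()["time"],1))
E
python3 - <<'E'
from h import *
gripper_to(0.85)
q=measure("blue_weight_center",[570,-403,23],84,S([545,-404],84))
yc=measure("yellow_cradle",[369,-274,6],102,S([420,-300],102),"w2")
pick(q,46)
print(manip.read_state()["tool_rot"])
E
```

```text
blue_weight_center x y yaw z0 [ 571.  -405.8   83.7    0. ] rms px 0.74 t 4.3
yellow_cradle x y yaw z0 [ 370.8 -275.9  103.9    0. ] rms px 1.28 t 5.8
grip 0.003 0.0 Fz [-0.9 -0.3 -0.7] t 9.1
[-1.79924654e+02 -4.73748129e-02  8.36617912e+01]
```

Run:
```python
from h import *
f=eyes.grab_frame("wrist"); cv2.imwrite("pics/w3.png",f["image"][:,:,::-1])
s=manip.read_state(); print(s["ee_pos"],f["xyz"])
w=find(f,"blue_weight_center",project(f,[571,-406,23])[0]);print(project(f,[571,-406,23])[0],project(f,s["ee_pos"]), w)
```

```text
[ 570.26661309 -405.23749464  148.37962768] [ 579.54056723 -329.35767686  329.56036975]
[251.09014244 176.48152522] [[249.84415961 220.44062356]] (array([251., 175.]), array([[251., 107.],
       [251., 243.]], dtype=float32), 0.67)
```

View pics/w3.png

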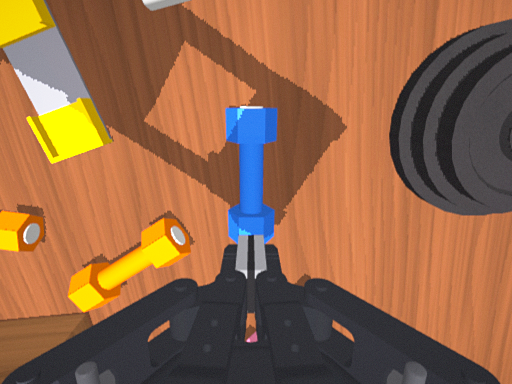

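The weight is still in place at (251,175) and the fingers came up empty, so they probably closed too high on the handle. I'll retry lower and print the state.

```bash
sed -i 's/,diff_step=1e-3)/,diff_step=1e-3) if 0 else least_squares(lambda d:res(d+B),np.ones(4),x_scale=[5,5,3,5],diff_step=.2); o.x=o.x+B/; s/    o=least_squares(res,/    B=np.array([p0[0],p0[1],yaw,0])-1\n    o=least_squares(res,/' h.py
python3 - <<'E'
from h import *
def st(t):
    s=manip.read_state(); print(t,s["ee_pos"].round(1),round(s["opening"],3),s["grip_force"],s["contact_force"].round(1),round(s["time"],2))
gripper_to(0.85); st("open")
x,y,yaw=571,-404.5,83.7
go([x,y,120],yaw); manip.movel([x,y,3],speed=150); manip.pause(.2); st("low"); gripper_to(0.0); st("shut")
f=eyes.grab_frame("wrist"); cv2.imwrite("pics/w4.png",f["image"][:,:,::-1])
E
```

```text
open [ 571.1 -405.9  150. ] 0.851 0.0 [ 0.7 -0.5 -0.2] 9.9
low [ 571.6 -404.9    4.1] 0.848 0.0 [-0.1 -0.1 -0. ] 11.28
shut [ 571.  -404.5    3. ] 0.003 0.0 [-0.6 -0.6 -0.8] 11.97
```

View pics/w4.png

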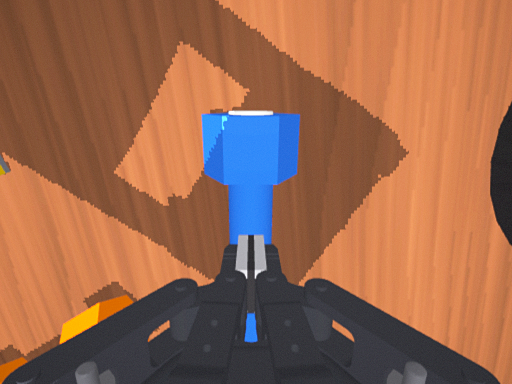

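The fingers are shut but with no contact, which is a contradiction. I'll check it with the scene camera.

Run:
```python
from h import *
f=eyes.grab_frame("wrist"); s=manip.read_state(); print(f["K"][0],f["xyz"],project(f,s["ee_pos"]),project(f,s["ee_pos"]+[0,0,30]))
g=eyes.grab_frame("scene"); p=project(g,s["ee_pos"])[0]; print(p, project(g,[571,-405,23]))
x,y=p.astype(int); im=g["image"][y-70:y+50,x-80:x+80,::-1]; cv2.imwrite("pics/s2.png",cv2.resize(im,(800,600),interpolation=cv2.INTER_CUBIC))
```

```text
[287.07425365   0.         250.55734093] [ 579.83525024 -328.30020924  183.64521058] [[250.13653751 220.84824744]] [[250.02604444 241.10622268]]
[149.79337386 230.78129276] [[148.49999667 227.42537744]]
```

View pics/s2.png

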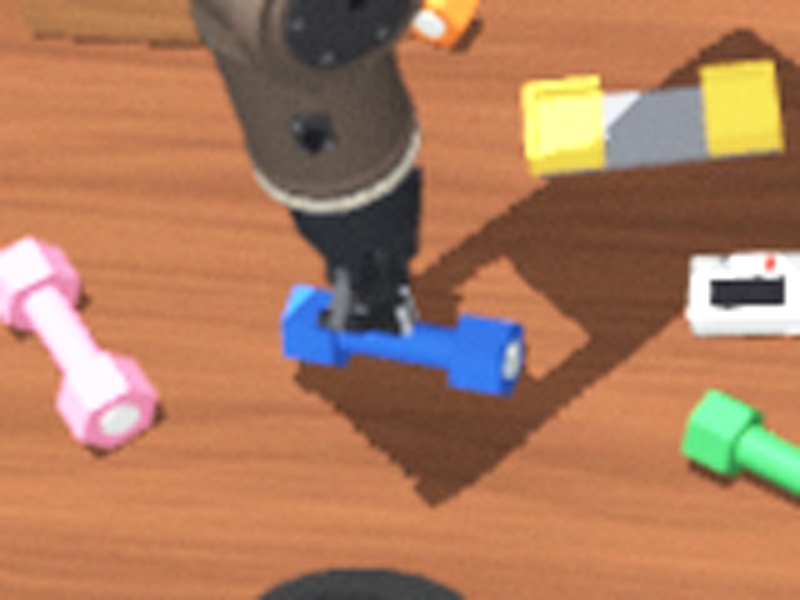

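Shut, the fingers sit above the handle even though the TCP reads z=3. In the wrist view the tips lie about 40 mm farther back than the stated TCP. I'll find the true offset by touching the handle's top (36 mm) gently with the fingers shut.

Run:
```python
from h import *
x,y=571,-404.5
z=3
while z>-40:
    z-=2; manip.movel([x,y,z],speed=30); manip.pause(.1); s=manip.read_state()
    print(z,s["ee_pos"][2].round(1),s["contact_force"].round(1))
    if abs(s["contact_force"][2])>4: break
manip.movel([x,y,z+6],speed=60)
print(round(manip.read_state()["time"],1))
```

```text
1 1.0 [ 0.4 -0.2 -0.5]
-1 -1.1 [0.2 0.2 0.8]
-3 -2.3 [-1.5  1.4  9.3]
13.4
```

Contact came at TCP −1.5 with the handle top at 36 mm, so the real fingertips are about 37 mm behind the stated TCP. I'll apply that offset.

```bash
sed -i 's|z=h/2-19+2$|z=h/2-17-37|; s|z=h/2-19+2+12|z=h/2-17-37+12|; s|go(\[x,y,140\]|go([x,y,90]|; s|go(\[x,y,150\]|go([x,y,110]|; s|movel(\[x,y,150\]|movel([x,y,110]|' h.py
sed -i 's|gripper_to(0.0)$|manip.pause(.1); print("low",manip.read_state()["contact_force"].round(1)); gripper_to(0.0); print("shut",round(manip.read_state()["opening"],3))|' h.py
python3 - <<'E'
from h import *
manip.movel([571,-404.5,60],speed=150); gripper_to(0.8)
pick([571,-404.5,83.7],46)
f=eyes.grab_frame("wrist"); cv2.imwrite("pics/w5.png",f["image"][:,:,::-1])
E
```

```text
low [-0.3  1.3 -0. ]
shut 0.284
grip 0.283 59.13649141788483 Fz [-0.9  0.4 -4.2] t 17.2
```

View pics/w5.png

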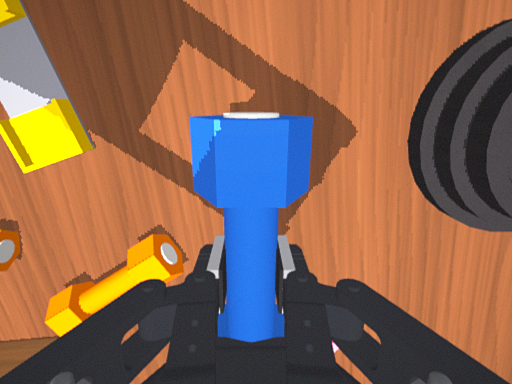

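The blue weight is gripped mid-handle (opening 0.28, 59 N), with the handle at column 250. Next I'll measure the blue cradle from its side.

```bash
cat >> h.py <<'E'
def side(c,yaw,sgn=1,d=(130,165),dz=110):
    n=sgn*np.array([np.sin(np.radians(yaw)),-np.cos(np.radians(yaw))]); t=np.array([np.cos(np.radians(yaw)),np.sin(np.radians(yaw))])
    return [[*(np.array(c[:2])+d[0]*n),dz,yaw],[*(np.array(c[:2])+d[1]*n-40*t),dz,yaw]]
E
python3 - <<'E'
from h import *
b=measure("blue_cradle",[357.3,250.3,6],117,side([357,250],117),"w6")
E
```

```text
blue_cradle x y yaw z0 [362.2 247.2 117.5   5.3] rms px 0.31 t 20.4
```

View pics/w6.png

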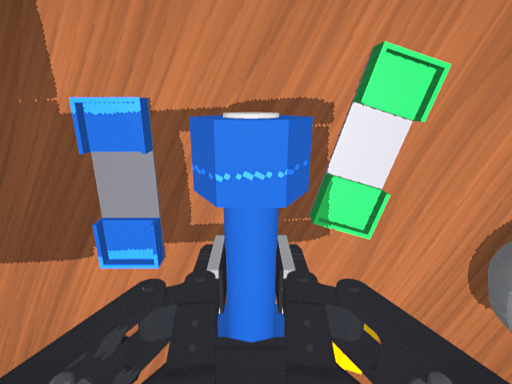

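The blue cradle is at (125,182) left of the held weight, and the green cradle is at (380,140) on the right. Fusing the views gives the blue cradle at about (360, 248), yaw 117.3°. I'll place it, then check and measure the green cradle in the same pass.

Run:
```python
from h import *
place([360.2,247.8,117.3],46)
c=[360,248]
measure("blue_weight_center",[360,248,35],117,[[c[0],c[1],200,117.3],[c[0]+40,c[1]-20,200,117.3]],"w7")
T=eyes.grab_frame("top");u=find(T,"green_cradle",np.array((198,252))*.64); g=toplane(T,u[0],8)[0]; print(g)
measure("green_cradle",[g[0],g[1],8],97,[[g[0]-70,g[1]-30,200,97],[g[0]-30,g[1]-70,200,97]])
f=eyes.grab_frame("wrist");cv2.imwrite("pics/w8.png",f["image"][:,:,::-1])
```

```text
down [360.1 247.7 -18.2] [-0.2  0.4 -5.1]
t 23.9
blue_weight_center unseen [250.88110952 168.25379683]
blue_weight_center unseen [229.28328702 137.94556961]Traceback (most recent call last):
  File "<stdin>", line 4, in <module>
  File "h.py", line 68, in measure
    o=least_squares(res,[p0[0],p0[1],yaw,0],x_scale=[5,5,3,5],diff_step=1e-3) if 0 else least_squares(lambda d:res(d+B),np.ones(4),x_scale=[5,5,3,5],diff_step=.2); o.x=o.x+B
                                                                                        ~~~~~~~~~~~~~^^^^^^^^^^^^^^^^^^^^^^^^^^^^^^^^^^^^^^^^^^^^^^^^^^^^^^^^^^^^^
    return func(*args, **kwargs)
    vector_fun = VectorFunction(
        fun_wrapped,
    ...<6 lines>...
        workers=workers
    )
    self._update_fun()
    ~~~~~~~~~~~~~~~~^^
    self.f = self.fun_wrapped(xp_copy(self.x))
             ~~~~~~~~~~~~~~~~^^^^^^^^^^^^^^^^^
    return np.atleast_1d(self.fun(x))
                         ~~~~~~~~^^^
    return self.f(x, *self.args, **self.kwargs)
           ~~~~~~^^^^^^^^^^^^^^^^^^^^^^^^^^^^^^
  File "h.py", line 68, in <lambda>
    o=least_squares(res,[p0[0],p0[1],yaw,0],x_scale=[5,5,3,5],diff_step=1e-3) if 0 else least_squares(lambda d:res(d+B),np.ones(4),x_scale=[5,5,3,5],diff_step=.2); o.x=o.x+B
                                                                                                               ~~~^^^^^
  File "h.py", line 66, in res
    return np.r_[np.concatenate(r),q[3]/20]
                 ~~~~~~~~~~~~~~^^^
ValueError: need at least one array to concatenate
```

View pics/w7.png

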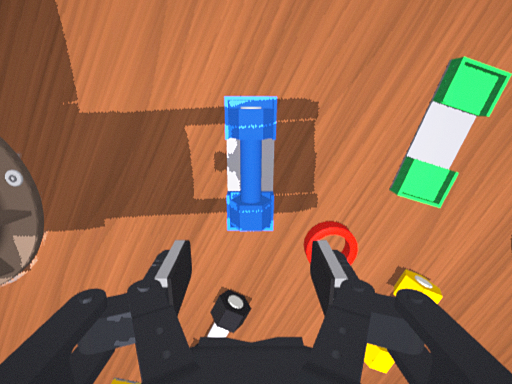

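The blue weight lies in the blue cradle, centred across at column 251, with both heads within the lips. Next are the green cradle and the yellow weight.

Run:
```python
from h import *
T=eyes.grab_frame("top");u=find(T,"green_cradle",np.array((198,252))*.64)
g=toplane(T,u[0],8)[0] if u else toplane(T,np.array((198,252))*.64,8)[0]; print(g)
measure("green_cradle",[g[0],g[1],8],97,[[g[0]-60,g[1]-30,200,97],[g[0]-10,g[1]-70,200,97]])
q=measure("yellow_weight_center",[664,141,25],94.5,[[634,150,200,94.5],[684,150,200,94.5]])
gripper_to(.8); q[3]=0
if abs(q[0]-665)<8 and abs(q[1]-141)<8: pick(q,50)
f=eyes.grab_frame("wrist");cv2.imwrite("pics/w9.png",f["image"][:,:,::-1])
```

```text
[573.30806714 395.50991366   8.        ]
green_cradle x y yaw z0 [559.3 392.2  99.    6.2] rms px 1.1 t 26.3
yellow_weight_center x y yaw z0 [6.628e+02 1.375e+02 9.460e+01 5.000e-01] rms px 0.26 t 27.6
low [ 0.  -0.3  0.8]
shut 0.282
grip 0.286 59.25354301929474 Fz [-0.   0.8 -7.8] t 30.7
```

View pics/w9.png

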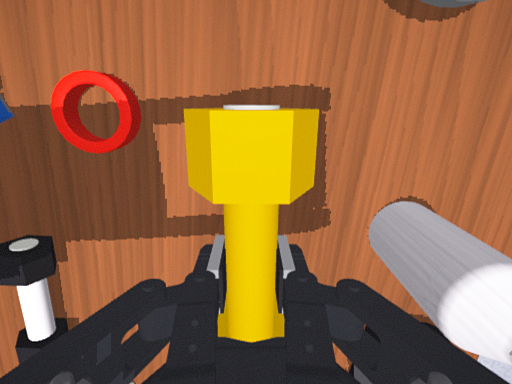

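The yellow weight is gripped at its middle, with the collar at (97,112) and the bottle at (430,270) both clear. On to the yellow cradle, from the side.

Run:
```python
from h import *
b=measure("yellow_cradle",[370,-275,8],103,side([370,-275],103),"w10")
T=eyes.grab_frame("top");S=eyes.grab_frame("scene")
u=find(T,"yellow_cradle",np.array((466,329))*.64);v=find(S,"yellow_cradle",np.array((312,288))*.64)
for f,w in((T,u),(S,v)):
    if w: q=toplane(f,w[1],8);print(q.mean(0).round(1),np.linalg.norm(q[1]-q[0]).round(1),w[2])
```

```text
yellow_cradle x y yaw z0 [ 372.7 -274.6  103.3    5.1] rms px 0.81 t 32.8
[ 359.7 -244.3    8. ] 118.5 0.82
```

View pics/w10.png

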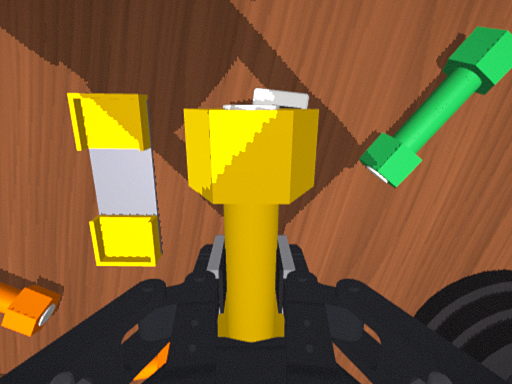

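Run:
```python
from h import *
place([370.9,-275.2,103.3],50)
go([395,-280,200],103.3); f=eyes.grab_frame("wrist"); a=f["image"][60:300,120:400,::-1]
q=measure("green_weight_center",[643,-141,21],65.5,[[613,-141,200,65.5],[660,-150,200,65.5]])
if abs(q[0]-643)<10 and abs(q[1]+141)<10: pick(q,42)
f=eyes.grab_frame("wrist"); b=f["image"][60:300,120:400,::-1]
cv2.imwrite("pics/w11.png",cv2.resize(np.hstack([a,b]),(800,343)))
```

```text
down [ 370.8 -275.1  -16.2] [ 0.1 -0.1 -7. ]
t 36.5
green_weight_center x y yaw z0 [ 6.428e+02 -1.428e+02  6.590e+01  5.000e-01] rms px 0.12 t 38.6
low [ 0.2 -0.  -0.7]
shut 0.284
grip 0.279 59.012614488601685 Fz [-0.1 -0.1 -3.5] t 41.5
```

View pics/w11.png

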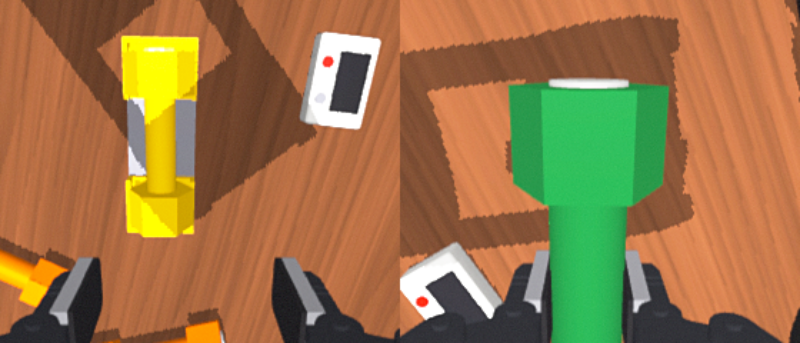

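The yellow weight is centred in its cradle (left half) and the green weight is gripped (right half). I'll measure the green cradle from the robot side, away from the kettlebell.

Run:
```python
from h import *
b=measure("green_cradle",[561,391,8],99,side([561,391],99,-1),"w12")
T=eyes.grab_frame("top")
for t in trace(T,"green_cradle")[:3]: print(t["position"],t["confidence"],t["region"].sum(),toplane(T,t["position"],6))
S=eyes.grab_frame("scene")
for t in trace(S,"green_cradle")[:3]: print(t["position"],t["confidence"],t["region"].sum(),toplane(S,t["position"],6))
```

```text
green_cradle x y yaw z0 [559.6 392.5 100.5   5. ] rms px 0.5 t 44.1
[133.2, 158.9] 0.89 530 [[570.14804036 369.57485354   6.        ]]
[197.6, 178.1] 0.7 486 [[ 343.89710021 -283.58404586    6.        ]]
[405.9, 246.1] 0.57 1207 [[559.76659885 411.34192716   6.        ]]
```

View pics/w12.png

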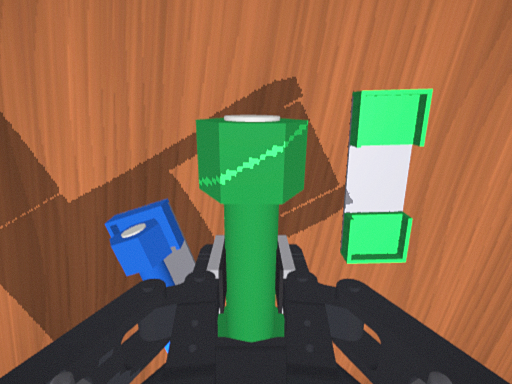

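Run:
```python
from h import *
place([561,392.4,100],42)
go([545,380,200],100); f=eyes.grab_frame("wrist"); a=f["image"][60:300,120:400,::-1]
go([450,200,230],117); f=eyes.grab_frame("wrist"); b=f["image"][0:300,0:350,::-1]
cv2.imwrite("pics/w13.png",np.hstack([cv2.resize(a,(400,343)),cv2.resize(b,(400,343))]))
S=eyes.grab_frame("scene")
T=eyes.grab_frame("top")
cv2.imwrite("pics/end.png",cv2.resize(np.vstack([S["image"][150:280,110:450,::-1],T["image"][110:240,80:420,::-1]]),(785,600),interpolation=cv2.INTER_CUBIC))
s=manip.read_state();print(s["time"])
```

```text
down [560.8 392.3 -20.3] [-0.3 -0.6 -2.9]
t 47.9
49.3583
```

View pics/w13.png

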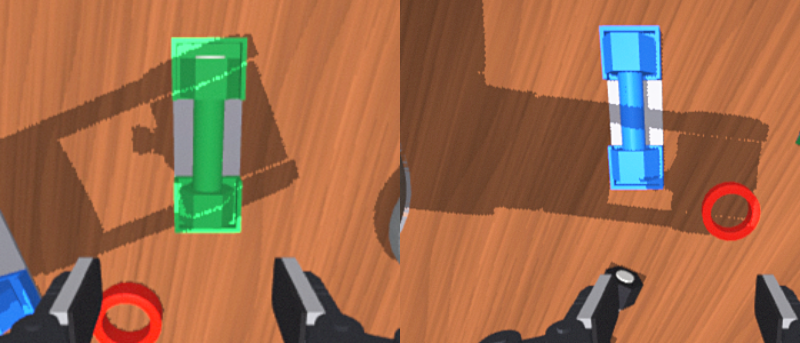

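View pics/end.png

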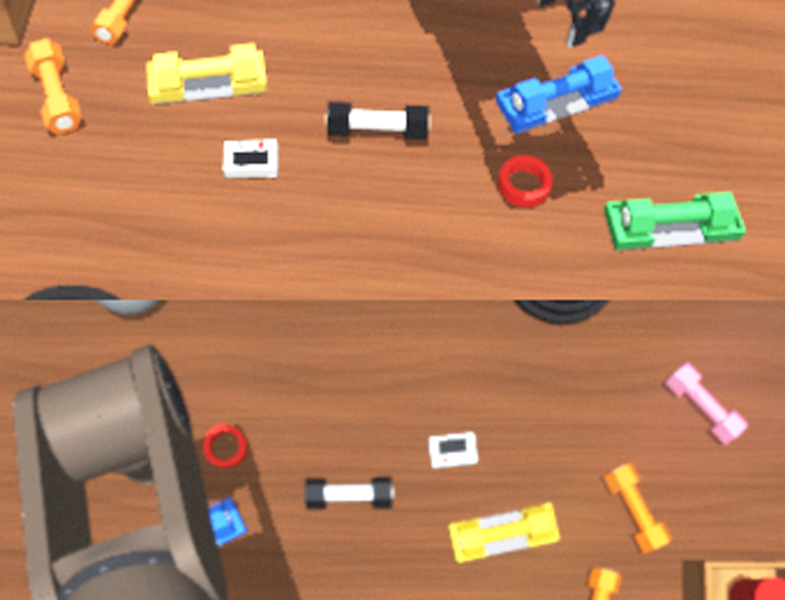

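All three weights lie level and centred between the lips of their own cradles. The green handle is centred at column 210 (left picture), and blue and yellow sit flat in the scene view. The black weight, collar and timer have not moved, so I'm handing it in.

```bash
python3 -c "
from rig import order
print(order.sign_off())"
```

```text
the job is handed in; nothing more can be done
None
```

The green, blue and yellow weights are each in the cradle of their own colour. The last pictures show them seated, with the black weight, collar and timer unmoved. I handed the job in at about 49 s of the 93 s allowed; no verdict came back.

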